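# Open the cutting guide's ratchet stop

### The arm

A 6-joint arm with a two-finger parallel gripper is mounted at the origin on the work surface. World frame = base frame: x ahead of the robot, y to its left, z up, the work surface at z = 0. Lengths are in m, angles in rad, forces in N, time in s.
With the tool pointing down it reaches from about 0.35 to 0.725 m from the base axis. Payload 4.3 kg.
Tool frame: the origin (TCP) lies on the centre line of the jaws, within the pads' length; the fingertips stand robot.nose_length ahead of it and the grasp point (between the pads) lies 5 mm behind it (robot.nose_length is the distance from the TCP to the fingertips, in m); z points along the fingers, y is the direction in which the jaws open and shut (so a half turn about z gives the same grasp; the last joint's range is limited). The gripper opens to 85 mm and grips with 20 to 120 N. Pads are 22 mm wide; open, the fingers measure 114 mm over their backs; the gripper's body (76 mm by 85 mm) begins 54 mm behind the grasp point. The pads swing forward as they close: fully open they stand 13 mm farther back than shut.
Start: joints at [1.039, 0.377, 0.081, 1.274, 0, 1.46], TCP at [0.235, 0.525, 0.245] pointing down, gripper open.
Joint ranges: [-2.72, 2.72], [-0.84, 1.66], [-1.02, 1.22], [-1.77, 2.12], [-1.37, 1.28], [-3.14, 3.14]. Speed limits (rad/s): [2.57, 2.57, 3.14, 3.14, 3.14, 3.14].

### API

Orientations are given as a unit quaternion [w, x, y, z].
In Python, from plant import robot gives the robot as it stands.
- The arm moves only by the shell command python3 -m pendant 'ROWS' [OPENING] [FORCE]. ROWS is JSON, a list that holds one entry, the list of rows, each a list of 4 numbers: the shift along the tool's x, y, z in m, then the turn about the tool's z in rad. In form: [[[x, y, z, yaw], ...]]. A call has 1 to 8 rows; each row shifts and turns the commanded pose from where the row before left it, along the tool's axes as they then stand; what a row does not reach is not made up. A row lasts 1/10 s, in which the tool goes at most 50 mm and 8.59 degrees, less where a joint would pass 70% of its speed; a pose out of reach is approached as far as the arm can. A call with a gripper value outside its range is refused whole. OPENING is the finger opening in m, from 0 to 0.0854, set as the call begins (- or left out, the last holds). The fingers move at their own pace and stop on an object; FORCE is the grip in N (left out, the last holds). Time passes only in rows, so rows that do not move let the fingers close. It gives the time, the measured TCP pose, the force and the opening at its end, in the units of the state.
- robot.observe(): the state, without advancing time (a new reading comes with each control period).
- robot.grab_frame(name): name is "side" or "top"; returns a dict with "color" (400x640x3 uint8, blue, green, red), "z_map" (400x640 float32, m along the optical axis (not along the pixel's ray), 0 where there is no reading), "fx", "fy", "cx", "cy" (pixels), "dist_coeffs" ([k1, k2, p1, p2, k3] as OpenCV has them; the pictures are not rectified), "xyz" and "attitude" of the camera in the world. Camera axes: x right, y up, looking along -z (the intrinsics and any distortion apply to the point x, -y, -z); pixel columns grow to the right and rows downward; lengths in m; the calibration is good to about 2 mm. A picture is of the moment at which its call begins.
- robot.finish_job(): hands the job in, once; it reports no verdict.
The state is a dict: "time": time; "joint_positions": joint angles; "qvel": joint speeds; "effort": joint torques, N m; "eef_pos": TCP position; "tool_rot": TCP orientation; "force": force on the tool from outside, world axes, zero at the start; "ft_torque": the same for the moment, N m; "opening": opening from 0.0 (shut) to 1.0 (fully open).
Only numpy, scipy, OpenCV 4.12 (cv2) and the standard library are available. Lean on these libraries where they do the work, as an engineer would, in place of code of your own. Each camera call takes 0.05 s, during which the arm holds its last target.

### The job

The blue stop of the cutting guide is set for short pieces. With the fingertips, press the green end of its ratchet rocker down to free it, push the stop back along the rail, away from the white fence, until it rests against the end block, and then press the red end fully down to lock it there. Everything is only pressed or pushed, nothing picked up; leave the potato ends, the bowl, the knife, the cup and the pepper where they are, and finish with the hand clear.

Things in the scene. Friction and masses are not known exactly. Their poses are not given: they have to be found in the camera images.
- board: pink cutting board carrying the cutting guide: 300 (its x) by 440 (its y) by 18 mm thick, fixed. Origin: centre of its underside, on the table; z up. A steel ratchet rail, 12 mm high, runs along y at x = +70 mm. The stop slides along board +y, away from the fence.
- fence (a point): white fence plate across the board's -y end: middle of the top edge of its inner face (which looks to board +y), 62 mm above the board; the fence is 200 wide (board x), 14 mm thick, fixed.
- end_block (a point): dark steel block at the rail's +y end, 36 mm high, fixed: centre, at board level, of the face that looks to the carriage, which stops against it.
- stop (a joint): travel in m of the stop along the rail: 0 = nearest the fence (75 mm between fence and plate), 0.120 = fully back, against the end block. Starts between 0 and 0.035. While locked it can shift only a few mm (teeth 8 mm apart); freed, it slides with about 2.5 N of friction and stays where it is left.
- stop_base (a point): centre of the sliding grey carriage, at board level (18 mm above the table) on the rail's centre line; moves with the stop. The carriage is 62 wide (board x), 140 long (board y), its cheeks 28 mm high above the board.
- stop_face (a point): upright blue plate of the stop: point on its face that looks at the fence (board -y), mid-width, at the top edge, 98 mm above the table. Plate 130 wide (65 to each side along board x), 10 thick, from 2 to 80 mm above the board. Push this face with the fingertips; axes parallel to the board's.
- release (a joint): angle in rad of the ratchet rocker on top of the carriage, tipping about a pin along board x: 0 = red end down, stop locked; 0.20 = green end down, stop free. Stiff (3 to 10 N at a pad), stays as left; each pad travels about 9 mm. Starts at 0. Pressed red over a tooth it will not go down.
- green_pad (a point): centre of the top face of the green pad (36 along board x by 30 mm), at the rocker's end away from the fence; pressed straight down it frees the stop. Raised it is about 66 mm above the table, pressed about 57 mm; 90 mm from the red pad. Nothing stands above it.
- red_pad (a point): centre of the top face of the red pad (36 by 30 mm), at the rocker's end nearer the fence; pressed straight down it locks the stop. Raised about 66 mm above the table, pressed about 57 mm. The tall blue plate begins 28 mm from its centre towards board -x and 18 mm towards board -y; otherwise open above.
- potato_a: cut potato end standing on its cut face between the fence and the stop plate, brown dome 50 across and 34 high (mm); loose, origin at the centre of its underside; leave alone
- potato_b: cut potato end on the strip of board near the robot, brown dome 56 across and 36 high (mm); loose, origin at the centre of its underside; leave alone
- prep_bowl: small white bowl, 72 across, 45 high, on the board behind the stop plate (mm); loose, origin at the centre of its underside; leave alone
- paring_knife: paring knife with black handle, 190 long, lying near the board's edge next to the robot (mm); loose, origin at the centre of its underside; leave alone
- steel_cup: steel cup, 72 across, 90 high, on the table to one side of the board (mm); loose, origin at the centre of its underside; leave alone
- pepper: green pepper, 74 across, 80 high, on the table to one side of the board (mm); loose, origin at the centre of its underside; leave alone

How it is judged:
By the outcome, as a careful person would: the job done as asked, in the order asked, and still so for the second after the job is handed in, with the robot touching nothing.
It also fails if it takes over 51 s, if anything falls off the work surface, if the arm or the gripper's body presses on something with over 40 N, if the wrist force passes 120 N, or if a joint passes its speed limit or range.

## Working session

There is one attempt and no reset: what is moved stays moved. The work goes in short steps, Python scripts to look and compute and a shell command to move; the robot and the scene stay as the last step left them, time stands still between calls to the robot, and variables do not carry over. Pictures are saved under pics/ and viewed, and the job is handed in when it is done.

```bash
ls; mkdir -p pics
cat > h.py <<'E'
import numpy as np, cv2
from plant import robot
from scipy.spatial.transform import Rotation as R
def frame(n,save=None):
    f=robot.grab_frame(n)
    if save: cv2.imwrite('pics/'+save,f['color'])
    return f
def Rc(f):
    a=np.array(f['attitude'],float)
    return a if a.shape==(3,3) else R.from_quat(a[[1,2,3,0]]).as_matrix()
def ray(f,uv):
    K=np.array([[f['fx'],0,f['cx']],[0,f['fy'],f['cy']],[0,0,1]])
    p=cv2.undistortPoints(np.array(uv,float).reshape(-1,1,2),K,np.array(f['dist_coeffs'],float)).reshape(-1,2)
    return np.c_[p[:,0],-p[:,1],-np.ones(len(p))]@Rc(f).T
def onplane(f,uv,z):
    d=ray(f,uv);o=np.array(f['xyz']);return o+d*((z-o[2])/d[:,2])[:,None]
def depthpts(f,uv):
    d=ray(f,uv);uv=np.array(uv,int).reshape(-1,2)
    return np.array(f['xyz'])+d*f['z_map'][uv[:,1],uv[:,0]][:,None]
E
python3 - <<'E'
from h import *
print(robot.observe(),robot.nose_length)
for n in('top','side'):
    f=frame(n,n+'0.png'); print(n,f['xyz'],f['attitude'],f['fx'],f['dist_coeffs'],(f['z_map']>0).mean())
    np.save(n+'0.npy',f,allow_pickle=True)
E
```

```text
pics
{'time': 0.0, 'joint_positions': array([1.03869932e+00, 3.78097399e-01, 7.96359441e-02, 1.27438753e+00,
       1.01783369e-05, 1.46049490e+00]), 'qvel': array([-0.0002302 , -0.00044666,  0.00090742, -0.00082545, -0.00133443,
        0.00036762]), 'effort': array([ 2.60817455e-03, -4.63600981e+01,  2.69878042e+01,  2.08070566e-02,
        6.10862571e-05, -2.21460397e-06]), 'eef_pos': array([0.23508147, 0.52407165, 0.24434512]), 'tool_rot': array([-3.28845563e-04,  2.09337778e-01,  9.77842851e-01, -9.72232721e-04]), 'force': array([ 0.01360633, -1.00670501,  0.50952365]), 'ft_torque': array([ 0.0259313 , -0.07957025, -0.0041401 ]), 'opening': 0.998804108712959} 0.014
top [0.40702957 0.01853497 1.31182085] [ 0.71270712  0.02313467 -0.04535103 -0.69961177] 506.08723566659955 [-0.06228978  0.          0.          0.          0.        ] 0.99609375
side [ 0.41190974 -0.71065401  0.80247472] [ 0.91976126  0.38451694 -0.02900669 -0.07310648] 414.9948413249323 [-0.10745045  0.          0.          0.          0.        ] 0.9960859375
```

View pics/top0.png

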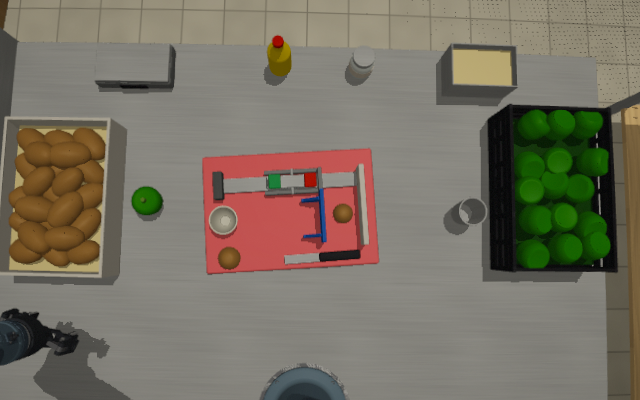

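View pics/side0.png

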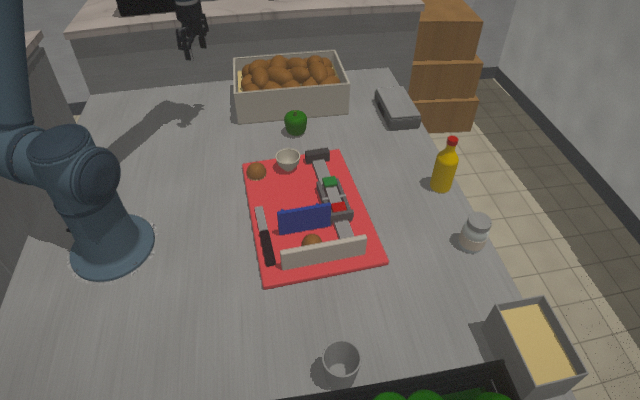

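```bash
cat > m.py <<'E'
from h import *
def blob(f,lo,hi,box):
    hsv=cv2.cvtColor(f['color'],cv2.COLOR_BGR2HSV); m=cv2.inRange(hsv,lo,hi)
    k=np.zeros_like(m);x0,y0,x1,y1=box;k[y0:y1,x0:x1]=m[y0:y1,x0:x1]
    n,l,s,c=cv2.connectedComponentsWithStats(k);i=1+np.argmax(s[1:,4]);return l==i,s[i],c[i]
E
python3 - <<'E'
from m import *
t=np.load('top0.npy',allow_pickle=True).item();s=np.load('side0.npy',allow_pickle=True).item()
# board yaw: pink mask min area rect
m,st,c=blob(t,(0,90,120),(10,190,255),(190,130,400,290))
cnt=max(cv2.findContours(cv2.morphologyEx(m.astype(np.uint8),cv2.MORPH_CLOSE,np.ones((25,25))),0,2)[0],key=cv2.contourArea)
ap=cv2.boxPoints(cv2.minAreaRect(cnt));P=onplane(t,ap,.018);print('board',st,P.round(4),P.mean(0))
for i in range(4): e=P[(i+1)%4]-P[i];print(np.hypot(*e[:2]).round(4),np.degrees(np.arctan2(e[1],e[0])).round(2))
for nm,lo,hi,z,bt,bs in (('green',(45,150,60),(80,255,255),.066,(255,165,300,200),(310,165,350,200)),('red',(0,215,120),(5,255,255),.057,(300,165,320,192),(325,195,352,220)),('blue',(110,150,60),(130,255,255),.098,(295,180,335,250),(270,195,340,240))):
    for n,f,b in(('top',t,bt),('side',s,bs)):
        m,st,c=blob(f,lo,hi,b); print(nm,n,st,c,onplane(f,c,z).round(4),'depth',np.median(depthpts(f,np.argwhere(m)[:,::-1]),0).round(4))
for n,f,b in(('top',t,(195,145,385,280)),('side',s,(230,140,390,290))):
    x0,y0,x1,y1=b;im=f['color'][y0:y1,x0:x1];cv2.imwrite(f'pics/{n}crop.png',cv2.resize(im,None,fx=4,fy=4,interpolation=cv2.INTER_CUBIC))
E
```

```text
board [  202   148   177   126 13700] [[ 0.6331  0.2789  0.018 ]
 [ 0.6686 -0.1668  0.018 ]
 [ 0.3675 -0.1855  0.018 ]
 [ 0.3359  0.2511  0.018 ]] [0.50128047 0.04441139 0.018     ]
0.4471 -85.45
0.3016 -176.45
0.4378 94.14
0.2984 5.35
green top [269 174  11  15 149] [274.08053691 180.81208054] [[0.5692 0.0835 0.066 ]] depth [0.5688 0.0836 0.0666]
green side [330 177   1   1   1] [330. 177.] [[0.5741 0.0957 0.066 ]] depth [0.5738 0.0938 0.0677]
red top [304 173  12  14 152] [309.88157895 179.33552632] [[ 0.576  -0.0053  0.057 ]] depth [ 0.5763 -0.0054  0.058 ]
red side [342 203   1   1   1] [342. 203.] [[0.5883 0.0042 0.057 ]] depth [0.5884 0.0043 0.0569]
blue top [323 200   1   5   5] [323. 202.] [[ 0.516  -0.0371  0.098 ]] depth [ 0.5134 -0.0371  0.1   ]
blue side [292 204  34   7  48] [309.25       206.83333333] [[ 0.4998 -0.0352  0.098 ]] depth [ 0.5026 -0.0341  0.0966]
```

View pics/topcrop.png

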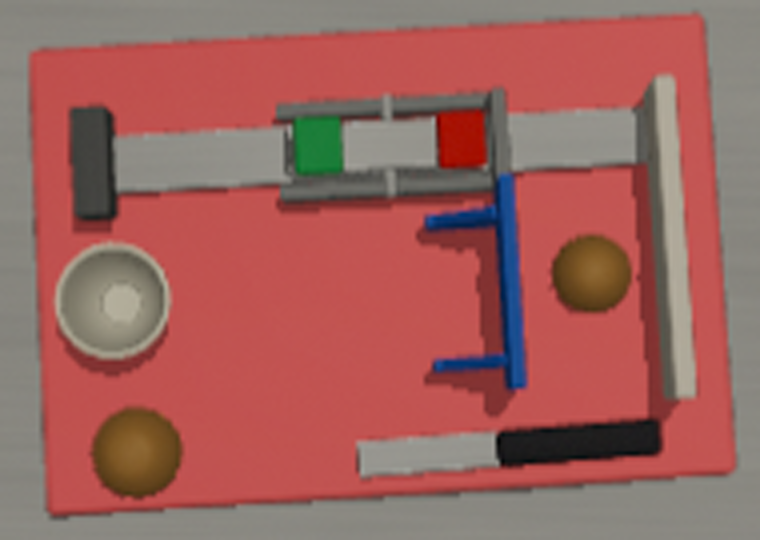

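View pics/sidecrop.png

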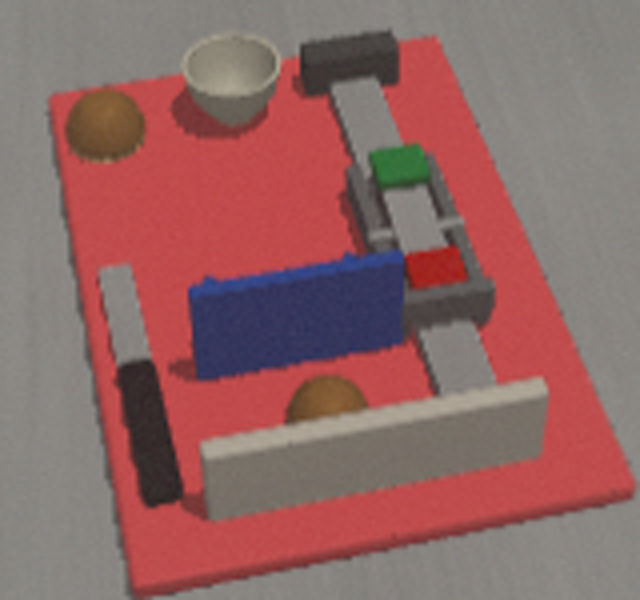

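```bash
python3 -m pendant '[[[0,0,0,-0.125],[0,0,0,-0.125],[0,0,0,-0.125],[0,0,0,-0.125],[0,0,0,0]]]' 0 40
python3 - <<'E'
from m import *
t=np.load('top0.npy',allow_pickle=True).item()
cp=lambda *p:[(195+(a+.5)/4-.5,145+(b+.5)/4-.5) for a,b in p]
F=onplane(t,cp((515,175),(525,385)),.098);print('face edge',F.round(4),np.hypot(*(F[1]-F[0])[:2]))
fe=onplane(t,cp((655,78),(677,395)),.080);print('fence',fe.round(4))
eb=onplane(t,cp((112,110),(114,215)),.054);print('endblock',eb.round(4))
print('potato a',onplane(t,cp((591,273)),.035),'bowl',onplane(t,cp((114,301)),.063), 'carriage back',onplane(t,cp((278,105),(282,198)),.046))
o=robot.observe();q=R.from_quat(o['tool_rot'][[1,2,3,0]]).as_matrix();print(q.round(3),o['opening'])
g=np.array([.569,.0835]);r=np.array([.576,-.0053]);u=(g-r)/np.hypot(*(g-r));v=np.array([u[1],-u[0]]);print('u',u,np.degrees(np.arctan2(u[1],u[0])))
for nm,P in(('F',F),('fence',fe),('eb',eb)): print(nm,((P[:,:2]-r)@np.c_[v,u]).round(4))
d=np.r_[g-o['eef_pos'][:2],0];print('to green, tool axes',q.T@d,o['eef_pos'])
E
```

```text
time: 0.6
eef_pos: [0.2352, 0.5243, 0.2448]
tool_rot: [-0.0, -0.039, 0.999, -0.0]
force: [-0.1, 0.7, -0.7]
opening: 0.146
face edge [[ 0.5491 -0.0375  0.098 ]
 [ 0.4227 -0.0455  0.098 ]] 0.12660878179129326
fence [[ 0.6133 -0.124   0.08  ]
 [ 0.4185 -0.1392  0.08  ]]
endblock [[0.59   0.2133 0.054 ]
 [0.5241 0.2097 0.054 ]]
potato a [[ 0.49500108 -0.08956846  0.035     ]] bowl [[0.4701108  0.20654565 0.063     ]] carriage back [[0.59650923 0.11026055 0.046     ]
 [0.53764535 0.10615685 0.046     ]]
[[-0.997 -0.078 -0.001]
 [-0.078  0.997 -0.001]
 [ 0.001 -0.001 -1.   ]] 0.14633318326688438
u [-0.07858504  0.99690741] 94.50723864599114
F [[-0.0293 -0.03  ]
 [-0.1559 -0.028 ]]
fence [[ 0.0279 -0.1213]
 [-0.1676 -0.1211]]
eb [[ 0.0311  0.2168]
 [-0.0349  0.2184]]
to green, tool axes [-2.98424014e-01 -4.65497202e-01  2.26026861e-04] [0.23520838 0.52432621 0.24477474]
```

```bash
python3 -m pendant '[[[-0.025,-0.039,0,0],[-0.025,-0.039,0,0],[-0.025,-0.039,0,0],[-0.025,-0.039,0,0],[-0.025,-0.039,0,0],[-0.025,-0.039,0,0],[-0.025,-0.039,0,0],[-0.025,-0.039,0,0]]]'; python3 -m pendant '[[[-0.025,-0.039,0,0],[-0.025,-0.039,0,0],[-0.025,-0.039,0,0],[-0.023,-0.036,0.02,0],[0,0,0.04,0],[0,0,0.04,0],[0,0,0.03,0],[0,0,0,0]]]'
python3 - <<'E'
from m import *
o=robot.observe();q=R.from_quat(o['tool_rot'][[1,2,3,0]]).as_matrix()
print(q.T@(np.r_[.569,.0835,.066+robot.nose_length]-o['eef_pos']),o['eef_pos'],o['opening'],o['force'])
frame('side','s1.png');f=frame('top','t1.png')
E
```

```text
time: 1.4
eef_pos: [0.4598, 0.2275, 0.2452]
tool_rot: [-0.0, -0.038, 0.999, 0.0]
force: [1.1, 0.5, -0.4]
opening: -0.004
time: 2.2
eef_pos: [0.5645, 0.084, 0.1104]
tool_rot: [-0.005, -0.038, 0.999, 0.0]
force: [-0.5, -1.3, -0.6]
opening: 0.0
[-0.00473031 -0.00081283  0.03033487] [0.56453216 0.08396212 0.110382  ] 0.0002409619940542842 [-0.53330983 -1.29334025 -0.56365301]
```

```bash
python3 -m pendant '[[[-0.002,0,0.01,0],[0,0,0.01,0],[0,0,0.006,0],[0,0,0,0]]]'; python3 -m pendant '[[[0,0,0.003,0],[0,0,0.003,0],[0,0,0.003,0],[0,0,0.003,0],[0,0,0.003,0],[0,0,0,0]]]'
```

```text
time: 2.7
eef_pos: [0.5701, 0.0845, 0.0885]
tool_rot: [-0.001, -0.039, 0.999, 0.0]
force: [-0.5, -0.1, -0.0]
opening: 0.001
time: 3.3
eef_pos: [0.5712, 0.0847, 0.0743]
tool_rot: [0.0, -0.039, 0.999, 0.0]
force: [-0.2, 1.0, 2.3]
opening: -0.001
```

View pics/s1.png

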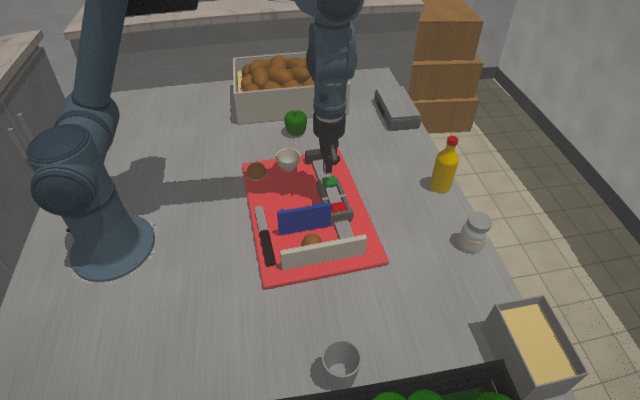

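The side picture shows the closed fingertips just above the green pad, at about (330,178). I'll keep pressing down.

```bash
python3 -m pendant '[[[0,0,0.003,0],[0,0,0.002,0],[0,0,0,0]]]'; python3 -m pendant '[[[0,0,0.002,0],[0,0,0,0]]]'; python3 -m pendant '[[[0,0,0.002,0],[0,0,0,0]]]'
```

```text
time: 3.6
eef_pos: [0.5714, 0.0846, 0.0715]
tool_rot: [0.001, -0.039, 0.999, 0.0]
force: [-5.1, 1.4, 16.7]
opening: -0.003
time: 3.8
eef_pos: [0.5715, 0.0846, 0.0711]
tool_rot: [0.001, -0.039, 0.999, -0.0]
force: [-9.0, 2.3, 27.7]
opening: 0.002
time: 4.0
eef_pos: [0.5716, 0.0845, 0.0707]
tool_rot: [0.002, -0.039, 0.999, -0.0]
force: [-13.7, 1.5, 37.7]
opening: 0.001
```

```bash
python3 -m pendant '[[[0,0,-0.02,0],[0,0,-0.025,0],[0,0,-0.025,0],[0,-0.04,0,0],[0,-0.04,0,0],[0,-0.04,0,0],[0,-0.03,0,0],[0,0,0,0]]]'
python3 - <<'E'
from m import *
t=frame('top','t2.png');s=frame('side','s2.png')
cv2.imwrite('pics/s2c.png',cv2.resize(s['color'][140:290,230:390],None,fx=4,fy=4))
for nm,lo,hi,b in (('green',(45,150,60),(80,255,255),(255,165,300,200)),('red',(0,215,120),(5,255,255),(300,165,320,192))):
    m,st,c=blob(t,lo,hi,b);print(nm,st,c,np.median(depthpts(t,np.argwhere(m)[:,::-1]),0).round(4))
o=robot.observe();q=R.from_quat(o['tool_rot'][[1,2,3,0]]).as_matrix()
r=np.array([.576,-.0053]);u=np.array([-.0786,.9969]);v=np.array([.9969,.0786])
# contact target: 15mm in from plate's rail edge, 27 mm clear before face
T=np.array([.5491,-.0375])-.017*v-.035*u
print(T,q.T@(np.r_[T,.066+.014]-o['eef_pos']),o['eef_pos'])
E
```

```text
time: 4.8
eef_pos: [0.5825, -0.0694, 0.1347]
tool_rot: [-0.0, -0.036, 0.999, -0.001]
force: [0.3, -0.1, -0.1]
opening: -0.001
green [269 174  12  15 153] [274.03921569 181.26797386] [0.5697 0.0841 0.0576]
red [304 173  12  13 134] [309.43283582 178.79850746] [ 0.5757 -0.0031  0.0666]
[ 0.5349037 -0.0737277] [ 0.04747304 -0.004208    0.05464223] [ 0.58199291 -0.0659113   0.13457729]
```

View pics/s2c.png

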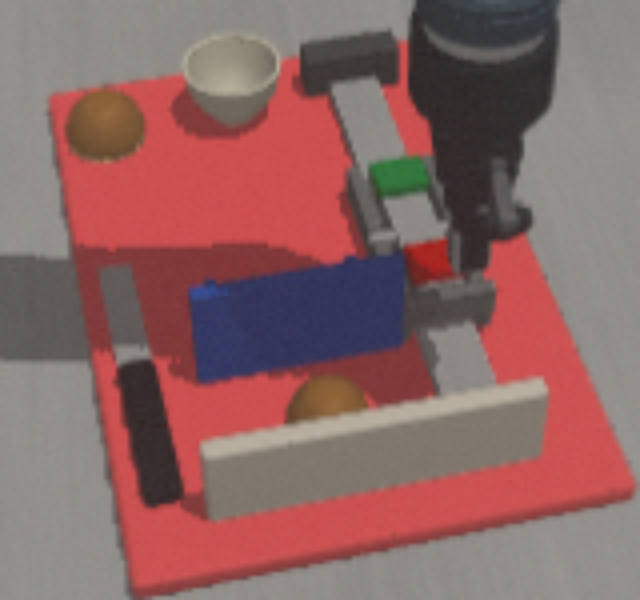

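Rocker is over: green at 57.6 mm, red at 66.6 mm. Next I go down between the fence and the plate, with the tip above the potato's height.

```bash
python3 -m pendant '[[[0.024,-0.002,0,0],[0.023,-0.002,0,0],[0,0,0,0],[0,0,0.02,0],[0,0,0.02,0],[0,0,0.014,0],[0,0,0,0],[0,0,0,0]]]'
python3 - <<'E'
from m import *
s=frame('side','s3.png')
cv2.imwrite('pics/s3c.png',cv2.resize(s['color'][140:290,230:390],None,fx=4,fy=4))
o=robot.observe();print(o['eef_pos'],o['force'])
E
```

```text
time: 5.7
eef_pos: [0.5362, -0.072, 0.0813]
tool_rot: [-0.0, -0.04, 0.999, 0.0]
force: [0.0, 0.1, 0.5]
opening: -0.004
[ 0.53679434 -0.07230094  0.08192321] [-0.06294859  0.27937139 -0.67293492]
```

View pics/s3c.png

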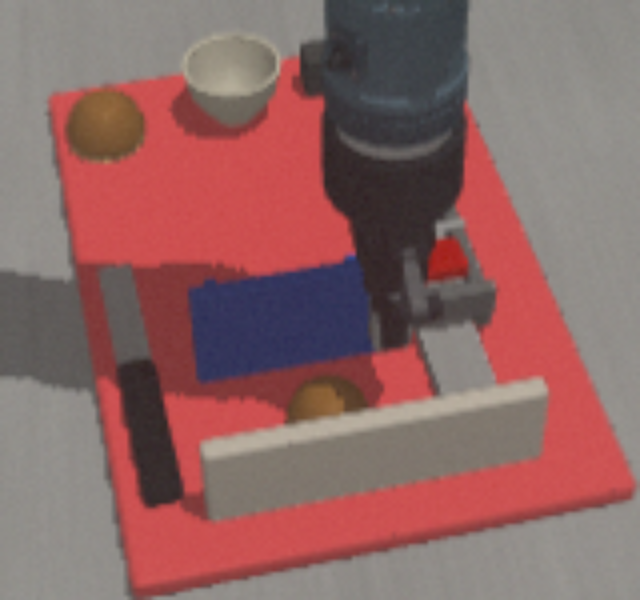

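The fingers stand in front of the plate's rail end, clear of the potato. Now I push back gently.

```bash
python3 -m pendant '[[[0,0.006,0,0],[0,0.006,0,0],[0,0.006,0,0],[0,0.006,0,0],[0,0.006,0,0],[0,0.006,0,0],[0,0.006,0,0],[0,0.006,0,0]]]'; python3 -m pendant '[[[0,0.007,0,0],[0,0.007,0,0],[0,0.007,0,0],[0,0.007,0,0],[0,0.006,0,0],[0,0.006,0,0]]]'
python3 - <<'E'
from m import *
t=frame('top','t4.png')
m,st,c=blob(t,(45,150,60),(80,255,255),(210,165,300,200));print(st,np.median(depthpts(t,np.argwhere(m)[:,::-1]),0).round(4))
E
```

```text
time: 6.55
eef_pos: [0.5326, -0.0245, 0.0815]
tool_rot: [0.0, -0.039, 0.999, -0.0]
force: [0.6, -2.6, 1.3]
opening: -0.002
time: 7.15
eef_pos: [0.5293, 0.0156, 0.0813]
tool_rot: [0.0, -0.039, 0.999, 0.0]
force: [2.6, -2.8, 1.2]
opening: 0.0
[241 176  12  15 162] [0.5654 0.1518 0.0573]
```

```bash
python3 -m pendant '[[[0,0.006,0,0],[0,0.006,0,0],[0,0.006,0,0],[0,0.006,0,0],[0,0.004,0,0],[0,0.003,0,0],[0,0,0,0]]]';python3 -m pendant '[[[0,0.003,0,0],[0,0.003,0,0],[0,0,0,0]]]'; python3 -m pendant '[[[0,0.002,0,0],[0,0,0,0]]]'
```

```text
time: 7.9
eef_pos: [0.5262, 0.0468, 0.0811]
tool_rot: [-0.0, -0.039, 0.999, 0.001]
force: [0.5, 0.0, -0.4]
opening: -0.002
time: 8.2
eef_pos: [0.5258, 0.0523, 0.0811]
tool_rot: [-0.0, -0.039, 0.999, 0.0]
force: [0.1, -1.0, 0.8]
opening: -0.001
time: 8.4
eef_pos: [0.5257, 0.0537, 0.0811]
tool_rot: [-0.0, -0.039, 0.999, -0.0]
force: [0.4, -3.0, 0.9]
opening: 0.001
```

```bash
python3 -m pendant '[[[0,0.003,0,0],[0,0,0,0]]]';python3 -m pendant '[[[0,0.002,0,0],[0,0,0,0]]]'
python3 - <<'E'
from m import *
t=frame('top','t5.png');s=frame('side','s5.png')
m,st,c=blob(t,(45,150,60),(80,255,255),(210,165,300,200));print(st,np.median(depthpts(t,np.argwhere(m)[:,::-1]),0).round(4))
E
```

```text
time: 8.6
eef_pos: [0.5257, 0.0538, 0.0812]
tool_rot: [-0.0, -0.038, 0.999, -0.004]
force: [-0.2, -13.1, 0.3]
opening: 0.001
time: 8.8
eef_pos: [0.5256, 0.0539, 0.0813]
tool_rot: [-0.0, -0.038, 0.999, -0.006]
force: [-0.5, -18.1, 0.8]
opening: -0.002
[226 177  12  14 163] [0.5604 0.1903 0.0568]
```

Firm stop at 18 N with no further motion, so the stop is on the end block. Backing off, rising and checking.

```bash
python3 -m pendant '[[[0,-0.006,0,0],[0,-0.01,0,0],[0,-0.015,0,0],[0,0,-0.03,0],[0,0,-0.03,0],[0,0,0,0],[0,0,0,0]]]'
python3 - <<'E'
from m import *
t=frame('top','t6.png');s=frame('side','s6.png')
cv2.imwrite('pics/t6c.png',cv2.resize(t['color'][145:280,195:385],None,fx=4,fy=4))
for nm,lo,hi,b in (('green',(45,150,60),(80,255,255),(210,165,300,200)),('red',(0,215,120),(5,255,255),(240,165,320,192))):
    m,st,c=blob(t,lo,hi,b);P=np.median(depthpts(t,np.argwhere(m)[:,::-1]),0);print(nm,st,c,P.round(4))
o=robot.observe();q=R.from_quat(o['tool_rot'][[1,2,3,0]]).as_matrix()
for T in([.5604,.1903]-np.array([-.0786,.9969])*.089,):
    print(T,q.T@(np.r_[T,.080]-o['eef_pos']),o['eef_pos'])
E
```

```text
time: 9.6
eef_pos: [0.529, 0.0275, 0.142]
tool_rot: [0.001, -0.039, 0.999, 0.0]
force: [-1.0, -0.1, -0.0]
opening: 0.004
green [226 177  12  14 163] [231.46625767 183.4601227 ] [0.5621 0.19   0.057 ]Traceback (most recent call last):
  File "<stdin>", line 5, in <module>
  File "m.py", line 5, in blob
    n,l,s,c=cv2.connectedComponentsWithStats(k);i=1+np.argmax(s[1:,4]);return l==i,s[i],c[i]
                                                    ~~~~~~~~~^^^^^^^^^
    return _wrapfunc(a, 'argmax', axis=axis, out=out, **kwds)
    return bound(*args, **kwds)
ValueError: attempt to get argmax of an empty sequence
```

View pics/t6c.png

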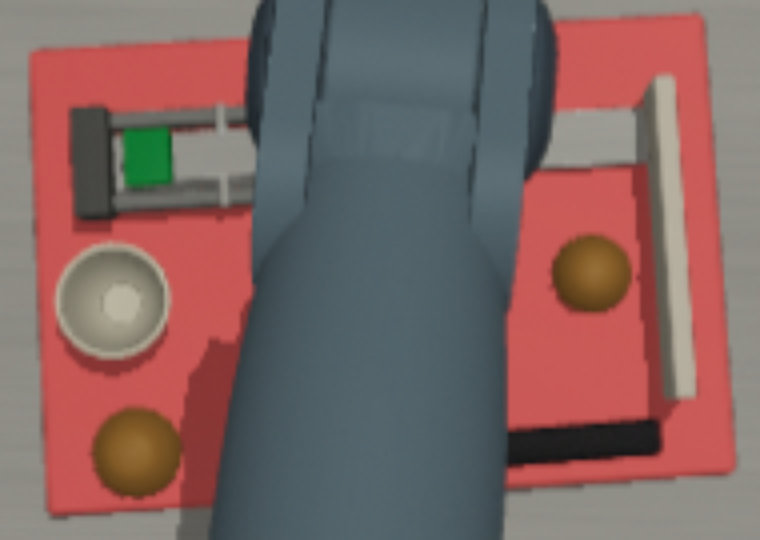

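View pics/s6.png

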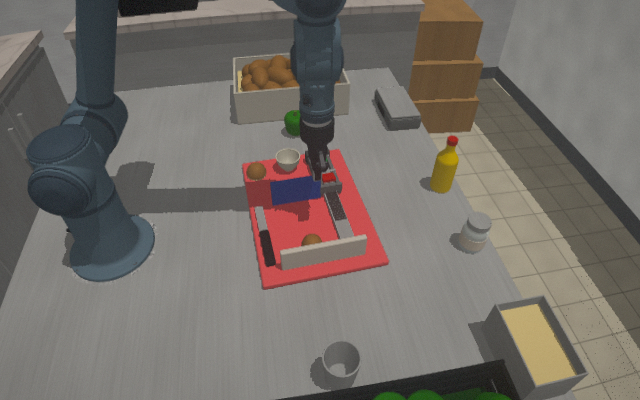

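The top view shows the carriage cheeks meeting the end block (about (110,115)–(110,210) in the crop), with the bowl and potatoes where they were. Red pad comes out at about (0.569, 0.101). Moving over it.

```bash
python3 -m pendant '[[[-0.016,0.025,0,0],[-0.016,0.025,0,0],[-0.016,0.024,0,0],[0,0,0,0],[0,0,0.02,0],[0,0,0,0],[0,0,0,0]]]'
python3 - <<'E'
from m import *
s=frame('side','s7.png')
cv2.imwrite('pics/s7c.png',cv2.resize(s['color'][140:290,230:390],None,fx=4,fy=4))
o=robot.observe();print(o['eef_pos'],o['force'])
m,st,c=blob(s,(0,200,90),(6,255,255),(310,165,345,190));print(st,c,onplane(s,c,.066))
E
```

```text
time: 10.4
eef_pos: [0.5686, 0.1049, 0.1202]
tool_rot: [-0.002, -0.039, 0.999, -0.0]
force: [-0.1, 0.1, -0.2]
opening: -0.0
[0.56940379 0.10497026 0.12101885] [-0.43044296  0.28596618 -0.42779128]
[327 173   8   6  26] [330.         175.61538462] [[0.57512257 0.10111527 0.066     ]]
```

View pics/s7c.png

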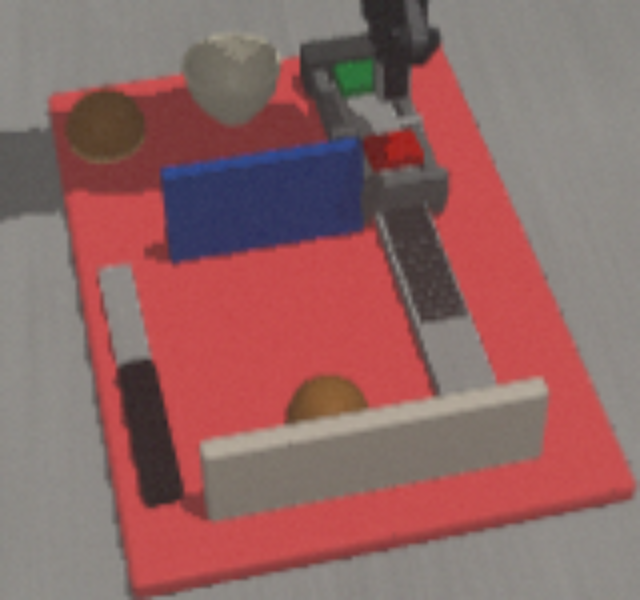

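The red pad sits at about (395,150) in the crop and the hand is above it. The red estimate from the side camera agrees in y. Pressing.

```bash
python3 -m pendant '[[[-0.002,-0.001,0.015,0],[0,0,0.015,0],[0,0,0.008,0],[0,0,0.003,0],[0,0,0.003,0],[0,0,0.003,0],[0,0,0,0]]]'; python3 -m pendant '[[[0,0,0.003,0],[0,0,0.002,0],[0,0,0,0]]]'; python3 -m pendant '[[[0,0,0.002,0],[0,0,0,0]]]'
```

```text
time: 11.15
eef_pos: [0.573, 0.1043, 0.0749]
tool_rot: [0.001, -0.039, 0.999, -0.0]
force: [-0.2, -2.0, 1.6]
opening: 0.001
time: 11.45
eef_pos: [0.5734, 0.1039, 0.0718]
tool_rot: [0.002, -0.039, 0.999, -0.001]
force: [-4.4, -4.6, 15.0]
opening: -0.002
time: 11.65
eef_pos: [0.5735, 0.1039, 0.0714]
tool_rot: [0.002, -0.039, 0.999, -0.001]
force: [-8.3, -5.4, 26.0]
opening: -0.002
```

```bash
python3 -m pendant '[[[0,0,0.002,0],[0,0,0,0],[0,0,0,0]]]'; python3 -m pendant '[[[0,0,-0.012,0],[0,0,-0.03,0],[0,0,-0.04,0],[0,0,-0.05,0],[0,0,-0.05,0],[0,0.04,0,0],[0,0.04,0,0],[0,0.04,0,0]]]'; python3 -m pendant '[[[0,0.05,0,0],[0,0.05,0,0],[0,0.05,0,0],[0,0,0,0],[0,0,0,0]]]'
python3 - <<'E'
from m import *
t=frame('top','t8.png');s=frame('side','s8.png')
a=cv2.resize(t['color'][145:280,195:385],None,fx=4,fy=4);cv2.imwrite('pics/t8c.png',a)
for nm,lo,hi,b in (('green',(45,150,60),(80,255,255),(210,165,300,200)),('red',(0,215,120),(5,255,255),(240,165,320,192))):
    m,st,c=blob(t,lo,hi,b);P=np.median(depthpts(t,np.argwhere(m)[:,::-1]),0);print(nm,st,c,P.round(4))
print(robot.observe()['eef_pos'])
E
```

```text
time: 11.95
eef_pos: [0.5736, 0.1039, 0.0711]
tool_rot: [0.003, -0.039, 0.999, -0.001]
force: [-11.7, -6.1, 36.8]
opening: -0.002
time: 12.75
eef_pos: [0.563, 0.2261, 0.2479]
tool_rot: [0.001, -0.039, 0.999, 0.001]
force: [-0.1, 0.3, -0.4]
opening: 0.001
time: 13.25
eef_pos: [0.5504, 0.3754, 0.2464]
tool_rot: [-0.001, -0.041, 0.999, 0.0]
force: [0.2, -0.7, -1.4]
opening: -0.002
green [226 177  12  14 155] [231.89032258 183.38064516] [0.561  0.1872 0.0664]
red [263 175  12  14 152] [268.17763158 181.80263158] [0.5672 0.0989 0.0577]
[0.55114118 0.37326219 0.24708501]
```

View pics/t8c.png

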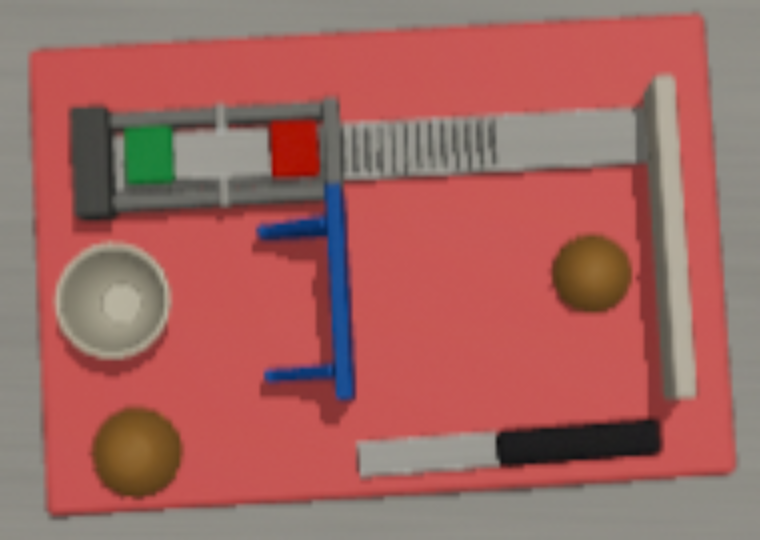

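View pics/s8.png

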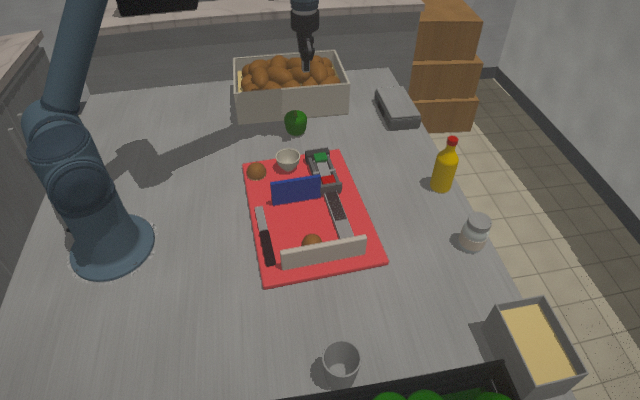

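Locked: red at 57.7 mm, green at 66.4 mm. The green reading moved about 1–2 mm in y on locking, so I'll check whether the stop shifted by comparing the side pictures before and after.

Run:
```python
from m import *
a=cv2.imread('pics/s7.png');b=cv2.imread('pics/s8.png')
def sh(x0,y0,x1,y1,p=a,q=b):
    f=lambda i:np.float32(cv2.cvtColor(i[y0:y1,x0:x1],cv2.COLOR_BGR2GRAY))
    return cv2.phaseCorrelate(f(p),f(q),cv2.createHanningWindow((x1-x0,y1-y0),cv2.CV_32F))
print('side s7->s8 plate',sh(264,170,326,212),'fence(ref)',sh(272,230,376,274))
# column-wise blue lower/upper edges
for n,i in(('s7',a),('s8',b)):
    h=i[:,:,0].astype(float)-i[:,:,2]
    c=h[190:215,278:316].mean(1);k=np.where((c[:-1]>0)&(c[1:]<=0))[0];print(n,[190+j+c[j]/(c[j]-c[j+1]) for j in k])
t6=cv2.imread('pics/t6.png');t8=cv2.imread('pics/t8.png')
print('top rear pin t6->t8',sh(246,168,256,200,t6,t8),'block',sh(208,168,222,202,t6,t8))
for n,i in(('t6',t6),('t8',t8)): print(n,i[176:190,210:257].mean(2).mean(0).round(0)[35:], i[171:174,216:232].mean(2).mean(0).round(0))
t=frame('top')
print(onplane(t,[(245+4.5,171),(195+337/4.,171)],.046).round(4))
```

```text
side s7->s8 plate ((-0.07694998901152417, 0.3877592561658645), 0.6431033028496637) fence(ref) ((0.08331558348032786, 0.5728432295394512), 1.0186318809603467)
s7 [np.float64(199.85026178010472)]
s8 [np.float64(199.8046357615894)]
top rear pin t6->t8 ((-0.0534274372550243, -0.050120073395582665), 0.6068471170961857) block ((0.5145658289341393, 0.08179413632545263), 1.0123410728242663)
t6 [133. 132. 133. 133. 140. 146. 141. 133. 132. 132. 132. 131.] [ 82.  76.  75.  77.  76.  71.  95. 111. 114. 116. 116. 114. 115. 116.
 116. 116.]
t8 [143. 142. 142. 142. 151. 155. 150. 144. 142. 141. 141. 140.] [ 81.  76.  75.  75.  75.  70.  94. 110. 112. 114. 114. 112. 113. 114.
 114. 114.]
[[0.5954 0.147  0.046 ]
 [0.597  0.0722 0.046 ]]
```

Run:
```python
import cv2,numpy as np
c=lambda n:cv2.resize(cv2.imread(f'pics/{n}.png')[162:208,205:262],None,fx=7,fy=7,interpolation=cv2.INTER_CUBIC)
cv2.imwrite('pics/cmp.png',np.hstack([c('t6'),c('t8')]))
```

```text
(no output)
```

View pics/cmp.png

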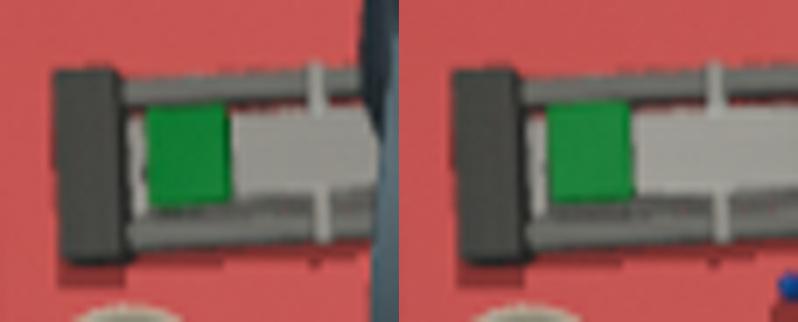

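The before and after crops match. The carriage pin moved under 0.1 px and the cheeks still meet the block, so only the rocker tilted. The hand is clear; handing in.

```bash
python3 -c "
from plant import robot
print(robot.finish_job(), robot.observe()['time'])"
```

```text
the job is handed in; nothing more can be done
the job is handed in; nothing more can be done
```

The stop is back against the end block and locked there, and the job is handed in at about 13 s of the 51 s allowed. `finish_job()` reports no verdict.

I pressed the green end down until it bottomed at about 57 mm. I then pushed the blue plate back about 105 mm until it stopped firmly (18 N on the fingertips). Last, I pressed the red end down until it bottomed with 37 N on the fingertips, and moved the hand up and away.

**Final checks:**
- **Lock:** the red pad is at 57.7 mm and the green pad at 66.4 mm, which matches locked.
- **Position:** the top view shows the carriage cheeks touching the end block.
- **Other items:** the potato ends, bowl, knife, cup and pepper look unmoved in the pictures; I did not measure them again.

**Readings that disagreed:** on locking, the green pad appeared 1–3 mm further from the block. The carriage pin moved less than 0.1 px in the top view and the plate's lower edge less than 0.1 px in the side view, so I put this down to the rocker tilting. Phase correlation gave about 0.5 px of apparent shift on the fixed fence and end block and about 0.4 px on the plate. Since the fence and block cannot move, I treated those readings as noise.

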